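# Close the battery bay of the bakery scale

### The arm

A 6-joint arm with a two-finger parallel gripper is mounted at the origin on the work surface. World frame = base frame: x ahead of the robot, y to its left, z up, the work surface at z = 0. Lengths are in mm, angles in rad, forces in N, time in s.
With the tool pointing down it reaches from about 425 to 950 mm from the base axis. Payload 3.5 kg.
Tool frame: the origin (TCP) lies at the very end of the fingers, on their centre line; the grasp point (between the pads) lies robot.grip_point_offset behind it (robot.grip_point_offset is the distance from the TCP to the grasp point, in mm); z points along the fingers, y is the line along which they close (so a half turn about z gives the same grasp; the last joint's range is limited). The gripper opens to 85 mm and grips with 20 to 120 N. Pads are 22 mm wide; open, the fingers measure 114 mm over their backs; the gripper's body (76 mm by 85 mm) begins 54 mm behind the grasp point. The pads swing forward as they close: fully open they stand 13 mm farther back than shut.
Start: joints at [-1.34, 0.286, 1.577, -0, 1.279, -0.15], TCP at [250.895, -626.624, 231.325] pointing down, gripper open.
Joint ranges: [-2.77, 2.77], [-0.9, 2.22], [0.21, 2.48], [-1.53, 4.67], [0.24, 2.81], [-2.84, 2.84]. Speed limits (rad/s): [2.79, 2.79, 3.14, 3.14, 3.14, 3.14].

### API

Orientations are given as a 3x3 rotation matrix whose columns are the frame's x, y, z axes.
In Python, from station import readout, imaging, ticket, robot gives the robot as it stands. The module is installed in compiled form; this text tells all that it offers.
- The arm moves only by the shell command python3 -m jog 'ROWS' [OPENING]. ROWS is JSON, a list of rows, each a list of 6 numbers: the shift along the tool's x, y, z in m, then the turn, a rotation vector about the tool's x, y, z in degrees. In form: [[x, y, z, wx, wy, wz], ...]. A call has 1 to 20 rows; each row is the pose to reach, as a shift and turn from the pose commanded when the call began, along the tool's axes at that moment; what a row does not reach only later rows make up. A row lasts 1/8 s, in which the tool goes at most 62.5 mm and 10.7 degrees, less where a joint would pass 70% of its speed; a pose out of reach is approached as far as the arm can. A call with a gripper value outside its range is refused whole. OPENING is the closure in counts, from 0 (fully open) to 255 (shut), set as the call begins (- or left out, the last holds). The fingers move at their own pace and stop on an object; the grip force is fixed at half the most. Time passes only in rows, so rows that repeat a pose let the fingers close. It gives the time, the measured TCP pose, the force, the opening and the grip force at its end, in the units of the state.
- readout.read_state(): the state, without advancing time (a new reading comes with each control period).
- imaging.camera(name): name is "side" or "top" or "wrist"; returns a dict with "image" (420x560x3 uint8, red, green, blue), "K" (3x3 intrinsics, pixels), "origin" and "orientation" of the camera in the world. Camera axes: x right, y up, looking along -z (the intrinsics and any distortion apply to the point x, -y, -z); pixel columns grow to the right and rows downward; lengths in mm; the calibration is good to about 2 mm. A picture is of the moment at which its call begins. There is no depth.
- ticket.close_job(): hands the job in; it is judged then, once.
Trained networks look in a picture, given as the dict that the camera call returned (one of the last four; its "shot" number tells which), for a name from the list of things; names that differ only in an ending like _2 or _b are one class to them, and where a whole thing is asked for, a point or a joint stands for the part that bears it (a point fixed in the world has none). Each returns a list of dicts, best first, with "conf" (0 to 1); they miss things now and then, are a little off and sometimes report something else, mostly with a low value. They report only what shows in the picture. A call takes as long as a camera call. They do not tell look-alikes from the thing itself.
- imaging.search_frame(picture, thing): "uv" ([column, row] in pixels, amid what is visible of it).
The state is a dict: "time_s": time; "q": joint angles; "dq": joint speeds; "joint_efforts": joint torques, N m; "tcp_pos": TCP position; "tcp_rot": TCP orientation; "contact_force": force on the tool from outside, world axes, zero at the start; "wrist_torque": the same for the moment, N m; "gripper_width": finger opening in mm; "grip_force": force on a finger pad.
Only numpy, scipy, OpenCV 4.12 (cv2) and the standard library are available. Lean on these libraries where they do the work, as an engineer would, in place of code of your own. Each camera call takes 0.05 s, during which the arm holds its last target. There are 200 camera calls.

### The job

Close the open battery bay of the bench scale with its own cover, the grey one with the orange lip: hold it by its black rib with the top edge raised, slip the orange lip under the orange ledge at the low end of the bay, then swing the top edge down gently (do not let it drop shut) until the cover lies flat and fully home inside the bay's rim, and let go. Leave the blue spare cover where it lies.

Things in the scene. Friction and masses are not known exactly. Their poses are not given: they have to be found in the camera images.
- cover_grip (a point): Grip point on the black rib of the grey cover, 28 mm above its underside. Cover 135 x 90 mm, 6 thick; x runs from lip to top edge, y along rib, z up. Rib 14 (x) x 50 (y), top 44 above underside. Orange lip: the last 18 mm at -x, 86 wide, 4 thick, undersides level. Point is 85 mm from the lip's end, 50 from the top edge. Loose, 110 g, starts flat on the table, rib up, right of the scale.
- cover_lip (a point): Middle of the free end of the cover's orange lip, on its underside: at (-85, 0, -28) mm in the axes of cover_grip; same axes.
- bay_mouth (a point): Open battery bay of the fixed white scale, right of the steel pan (rim 110 high). Face rises 12 deg along x; y across, z square out. Point: on the seat for the cover's underside, mid-width, below the orange ledge's free edge. Ledge covers x 0 to -22 mm (wall there), underside 18, top 22 over seat. Rims 10 high at x 125, y +-53. Needs the lip in first, cover raised 10-25 deg off the face. No catch.
- spare_grip (a point): Grip point of the blue spare cover (the wrong one: no lip, white rib): plate 100 x 90 x 6 mm, rib 14 x 50 mm, top 44 mm above the underside; the point is mid-plate, 28 mm above the underside. Loose, lies flat beside the right cover's place. To be left alone.
Things that resemble listed ones, but are neither listed nor needed, are in the scene too. Of the things that look like the part that bears cover_grip, the largest one is meant.

How it is judged:
By the outcome, as a careful person would: the job done as asked, in the order asked, and still so for the second after the job is handed in, with the robot touching nothing.
It also fails if it takes over 43 s, if anything falls off the work surface, if the arm or the gripper's body presses on something with over 40 N, if the wrist force passes 120 N, or if a joint passes its speed limit or range.

## Working session

There is one attempt and no reset: what is moved stays moved. The work goes in short steps, Python scripts to look and compute and a shell command to move; the robot and the scene stay as the last step left them, time stands still between calls to the robot, and variables do not carry over. Pictures are saved under pics/ and viewed, at most 10 in all, crops included, and the job is handed in when it is done.

```bash
mkdir -p pics; cat > h.py <<'E'
import numpy as np, cv2
from station import readout, imaging, ticket, robot
def shot(n,f=None):
    p=imaging.camera(n)
    if f: cv2.imwrite('pics/'+f,p['image'][:,:,::-1])
    return p
def ray(p,uv):
    K=np.array(p['K']);d=np.linalg.solve(K,[uv[0],uv[1],1.]);d=np.array([d[0],-d[1],-d[2]])
    return np.array(p['origin']),np.array(p['orientation'])@d
def onz(p,uv,z):
    o,d=ray(p,uv);return o+d*(z-o[2])/d[2]
def proj(p,X):
    c=np.array(p['orientation']).T@(np.array(X,float)-np.array(p['origin']))
    u=np.array(p['K'])@[c[0],-c[1],-c[2]];return u[:2]/u[2]
E
python3 - <<'E'
from h import *
print(robot.grip_point_offset)
s=readout.read_state();print(np.round(s['tcp_rot'],3).tolist(),s['time_s'],s['gripper_width'])
a=shot('top','top0.png');b=shot('side','side0.png')
for n,p in(('top',a),('side',b)):
    print(n,np.round(p['origin']),np.round(p['orientation'],3).tolist(),np.round(p['K']).tolist(),{k:v for k,v in p.items() if k not in('image','K','origin','orientation')})
    for t in('cover_grip','cover_lip','bay_mouth','spare_grip'):
        print(t,[(np.round(r['uv'],1).tolist(),round(r['conf'],2)) for r in imaging.search_frame(p,t)])
w=np.hstack([a['image'],b['image']])
E
```

```text
18.700000000000003
[[0.928, 0.372, -0.001], [0.372, -0.928, 0.002], [0.0, -0.002, -1.0]] 0.0 85.23272695385604
top [ 417.  -52. 1060.] [[-0.001, 0.997, -0.074], [-1.0, -0.001, -0.004], [-0.004, 0.074, 0.997]] [[443.0, 0.0, 283.0], [0.0, 443.0, 214.0], [0.0, 0.0, 1.0]] {'shot': 1}
cover_grip [([407.9, 279.1], 0.96), ([335.0, 147.0], 0.96), ([392.3, 202.8], 0.82)]
cover_lip [([409.2, 276.2], 0.96), ([335.3, 145.9], 0.64), ([392.2, 204.3], 0.59)]
bay_mouth [([189.8, 163.4], 0.7)]
spare_grip []
side [-104.  522.  907.] [[-0.685, 0.509, -0.521], [-0.728, -0.462, 0.506], [0.017, 0.726, 0.687]] [[505.0, 0.0, 270.0], [0.0, 505.0, 211.0], [0.0, 0.0, 1.0]] {'shot': 2}
cover_grip [([258.0, 190.8], 0.9), ([328.6, 190.3], 0.67), ([397.6, 229.5], 0.6)]
cover_lip [([325.9, 192.0], 0.95), ([255.5, 190.8], 0.93)]
bay_mouth [([165.4, 249.9], 0.94)]
spare_grip [([277.6, 239.3], 0.8)]
```

View pics/top0.png

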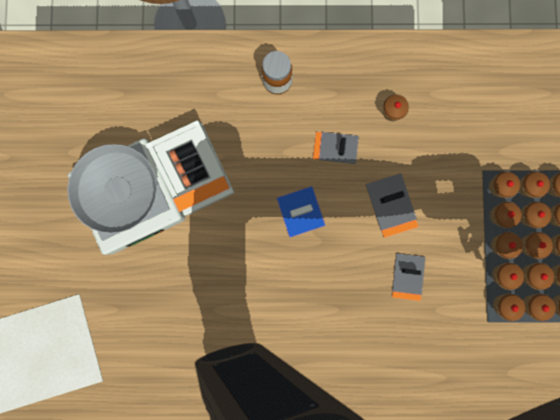

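View pics/side0.png

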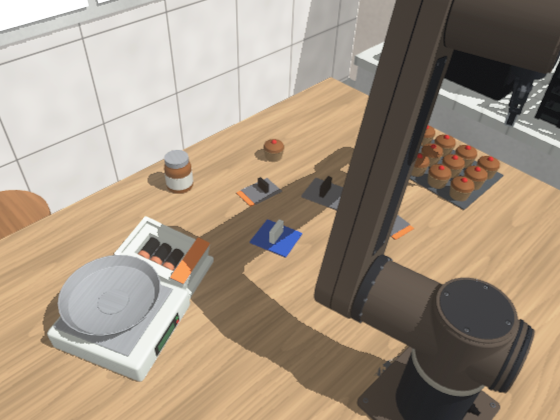

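```bash
python3 - <<'E'
from h import *
a=cv2.imread('pics/top0.png');b=cv2.imread('pics/side0.png')
c1=cv2.resize(a[100:250,130:250],None,fx=4,fy=4,interpolation=cv2.INTER_CUBIC)[:, :400]
c1=cv2.resize(a[110:220,140:240],(400,440),interpolation=cv2.INTER_CUBIC)
c2=cv2.resize(b[210:320,115:215],(400,440),interpolation=cv2.INTER_CUBIC)
cv2.imwrite('pics/z1.png',np.hstack([c1,c2]))
p=shot('top')
# big cover
im=p['image'].astype(int);r=im[165:245,355:425]
org=(r[...,0]>170)&(r[...,2]<80)&(r[...,1]<140)
g=((r.max(2)-r.min(2))<22)&(r.max(2)<125)&(r.max(2)>50)
for n,m,z in(('orange',org,4),('grey',g,6)):
    k,l,st,ce=cv2.connectedComponentsWithStats(m.astype(np.uint8));i=1+np.argmax(st[1:,4])
    pts=np.argwhere(l==i)[:,::-1]+[355,165]
    box=cv2.boxPoints(cv2.minAreaRect(pts.astype(np.float32)))
    print(n,st[i,4],box.round(1).tolist(),[onz(p,q,z)[:2].round(1).tolist() for q in box])
for uv in((392.3,202.8),):print(onz(p,uv,44))
E
```

```text
orange 247 [[381.20001220703125, 230.3000030517578], [415.5, 219.39999389648438], [417.6000061035156, 225.89999389648438], [383.20001220703125, 236.8000030517578]] [[454.5, -280.8], [480.2, -363.1], [464.7, -367.6], [439.0, -285.4]]
grey 1633 [[365.0, 184.0], [400.6000061035156, 171.8000030517578], [416.29998779296875, 217.60000610351562], [380.6000061035156, 229.8000030517578]] [[565.1, -243.4], [594.5, -329.3], [484.5, -364.3], [455.6, -279.0]]
[ 516.15281477 -298.72267561   44.        ]
```

View pics/z1.png

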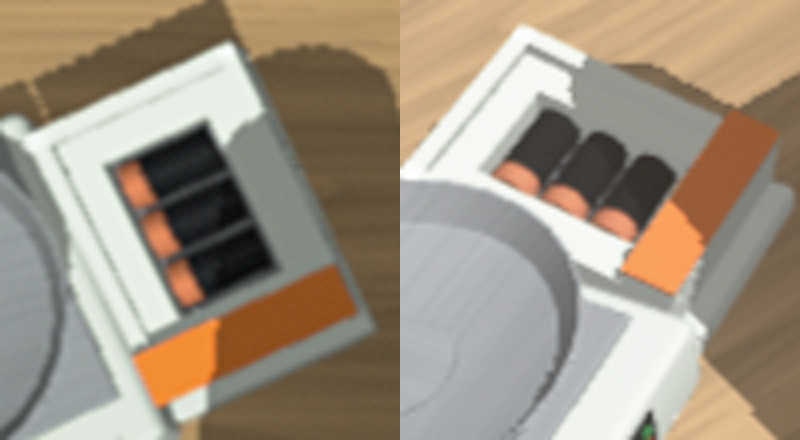

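```bash
cat > fitbay.py <<'E'
from h import *
from scipy.optimize import least_squares
def Rbay(yaw,t=np.radians(12)):
    c,s=np.cos(yaw),np.sin(yaw)
    return np.array([[c,-s,0],[s,c,0],[0,0,1]])@np.array([[np.cos(t),0,-np.sin(t)],[0,1,0],[np.sin(t),0,np.cos(t)]])
def fit(obs):
    # obs: list of (picture, sx(0/-22), sy(+1/-1), uv)
    def f(v):
        R=Rbay(v[3]);r=[]
        for p,x,sy,uv in obs: r+=list(proj(p,v[:3]+R@[x,sy*v[4],22])-uv)
        return r
    s=least_squares(f,[560,180,60,.35,55],loss='soft_l1');return s.x,np.reshape(f(s.x),(-1,2))
E
python3 - <<'E'
from fitbay import *
a=shot('top');b=shot('side')
obs=[(a,0,1,(173.2,197.5)),(a,0,-1,(223.8,177)),(a,-22,1,(179.5,211.2)),(a,-22,-1,(230,188)),
(b,0,1,(170.5,277.5)),(b,0,-1,(197.5,237.5)),(b,-22,1,(183.75,283.75)),(b,-22,-1,(210,243.75))]
v,r=fit(obs);print(v.round(2),np.degrees(v[3]),r.round(1).tolist())
R=Rbay(v[3])
for p in(a,b):
  print([proj(p,v[:3]+R@q).round(1).tolist() for q in([125,53,10],[125,-53,10],[0,0,0])])
print(onz(a,(392.3,196.5),44))
E
```

```text
[5.4919e+02 1.4300e+02 4.7530e+01 4.3000e-01 6.2260e+01] 24.76364531489021 [[0.9, 3.3], [0.7, 0.7], [-1.1, -1.6], [-1.3, -1.4], [2.3, 0.8], [2.9, 1.2], [-1.8, -1.0], [-1.0, -1.0]]
[[153.8, 148.0], [197.1, 128.4], [200.3, 188.6]]
[[123.6, 253.5], [149.8, 221.8], [186.2, 263.5]]
[ 530.72664441 -299.00194822   44.        ]
```

```bash
sed -i "s/,sy\*v\[4\],22\])-uv/ if x==0 else v[5],sy*v[4],22])-uv/; s/.35,55\]/.35,55,-25]/" fitbay.py; python3 - <<'E'
from fitbay import *
a=shot('top');b=shot('side')
obs=[(a,0,1,(173.2,197.5)),(a,0,-1,(223.8,177)),(a,-22,1,(179.5,211.2)),(a,-22,-1,(230,188)),
(b,0,1,(170.5,277.5)),(b,0,-1,(197.5,237.5)),(b,-22,1,(183.75,283.75)),(b,-22,-1,(210,243.75))]
v,r=fit(obs);print(v.round(2),np.degrees(v[3]),r.round(1).tolist())
R=Rbay(v[3])
for p in(a,b):
  print([proj(p,v[:3]+R@q).round(1).tolist() for q in([125,53,10],[125,-53,10],[0,0,0])])
s=readout.read_state();T=np.array(s['tcp_rot']);print((T.T@(np.array([533,-301,200])-s['tcp_pos'])/1000).round(4))
E
```

```text
[ 5.5500e+02  1.4512e+02  4.7220e+01  4.3000e-01  6.2140e+01 -3.1810e+01] 24.7134171990938 [[0.1, 0.7], [-0.2, -1.8], [0.0, -0.3], [-0.4, 0.0], [-0.2, -0.2], [0.6, 0.4], [-0.1, -0.0], [0.5, 0.0]]
[[153.0, 145.5], [196.2, 125.9], [199.5, 186.2]]
[[121.3, 252.6], [147.7, 221.0], [183.9, 262.6]]
[ 0.3829 -0.1975  0.0313]
```

```bash
python3 -m jog '[[0.383,-0.1975,0.031,0,0,-85.6],[0.383,-0.1975,0.031,0,0,-85.6],[0.383,-0.1975,0.031,0,0,-85.6],[0.383,-0.1975,0.031,0,0,-85.6],[0.383,-0.1975,0.031,0,0,-85.6],[0.383,-0.1975,0.031,0,0,-85.6],[0.383,-0.1975,0.031,0,0,-85.6],[0.383,-0.1975,0.031,0,0,-85.6],[0.383,-0.1975,0.031,0,0,-85.6],[0.383,-0.1975,0.031,0,0,-85.6],[0.383,-0.1975,0.031,0,0,-85.6],[0.383,-0.1975,0.031,0,0,-85.6]]' 0
python3 - <<'E'
from h import *
p=shot('wrist','w1.png')
for q in([533,-301,44],[451.9,-326.5,0],[579.8,-286.4,6]):print(proj(p,q))
print(np.round(p['origin']),np.round(p['orientation'],2).tolist())
E
```

```text
time_s: 2.25
tcp_pos: [532.7, -301.5, 200.4]
tcp_rot: [[-0.298, 0.955, 0.0], [0.955, 0.298, -0.0], [-0.0, 0.0, -1.0]]
contact_force: [-0.4, 0.5, 0.4]
gripper_width: 85.4
grip_force: 0.0
[278.92834541 190.60183531]
[205.77772775 181.04175606]
[321.78380855 181.9617458 ]
[ 509. -225.  343.] [[0.95, -0.28, -0.09], [0.3, 0.91, 0.3], [0.0, -0.32, 0.95]]
```

View pics/w1.png

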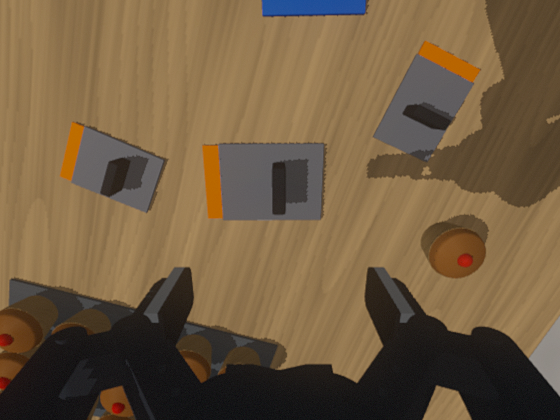

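```bash
python3 -m jog '[[0,0,0.06,0,0,0],[0,0,0.12,0,0,0],[0,0,0.16,0,0,0],[0,0,0.18,0,0,0],[0,0,0.188,0,0,0],[0,0,0.188,0,0,0],[0,0,0.188,0,0,0]]' 0 && python3 -m jog '[[0,0,0,0,0,0],[0,0,0,0,0,0],[0,0,0,0,0,0],[0,0,0,0,0,0],[0,0,0,0,0,0],[0,0,0,0,0,0],[0,0,0,0,0,0],[0,0,0,0,0,0]]' 255
```

```text
time_s: 3.18
tcp_pos: [534.3, -301.9, 14.4]
tcp_rot: [[-0.299, 0.954, 0.003], [0.954, 0.299, -0.002], [-0.003, 0.002, -1.0]]
contact_force: [0.3, -0.5, 0.1]
gripper_width: 85.3
grip_force: 0.0
time_s: 4.18
tcp_pos: [533.3, -301.1, 12.5]
tcp_rot: [[-0.299, 0.954, 0.0], [0.954, 0.299, -0.0], [-0.0, 0.0, -1.0]]
contact_force: [0.9, 0.2, 2.3]
gripper_width: 12.9
grip_force: 59.0
```

```bash
python3 -m jog '[[0,0,-0.03,0,0,0],[0,0,-0.08,0,0,0],[0,0,-0.13,0,0,0],[0.03,0.02,-0.17,0,0,-2],[0.08,0.055,-0.19,0,0,-4],[0.13,0.09,-0.2075,0,0,-6],[0.18,0.127,-0.2075,0,0,-7.3],[0.23,0.164,-0.2075,0,0,-7.3],[0.275,0.197,-0.2075,0,0,-7.3],[0.305,0.217,-0.2075,0,0,-7.3],[0.3175,0.227,-0.2075,0,0,-7.3],[0.3175,0.227,-0.2075,0,0,-7.3],[0.3175,0.227,-0.2075,0,0,-7.3],[0.3175,0.227,-0.2075,0,0,-7.3]]'
python3 - <<'E'
from fitbay import *
p=shot('wrist')
im=p['image'][:,:,::-1].copy()
o=np.array([555,145.1,47.2]);R=Rbay(np.radians(24.7))
for q in([0,62,22],[0,-62,22],[-22,0,22],[125,53,10],[125,-53,10],[0,0,0]):
    u=proj(p,o+R@q);print(q,u.round(1));cv2.circle(im,tuple(int(x) for x in u),3,(255,0,255),1)
cv2.imwrite('pics/w2raw.png',p['image'][:,:,::-1]);cv2.imwrite('pics/w2.png',cv2.resize(im,(784,588)))
E
```

```text
time_s: 5.92
tcp_pos: [654.4, 68.4, 219.8]
tcp_rot: [[-0.416, 0.909, -0.0], [0.909, 0.416, -0.0], [-0.0, -0.0, -1.0]]
contact_force: [0.4, 0.0, -1.4]
gripper_width: 13.4
grip_force: 58.7
[0, 62, 22] [202.  -10.2]
[0, -62, 22] [212.8 142.7]
[-22, 0, 22] [185.2  72.5]
[125, 53, 10] [356.6  -3.9]
[125, -53, 10] [347.2 134. ]
[0, 0, 0] [217.6  74.4]
```

View pics/w2.png

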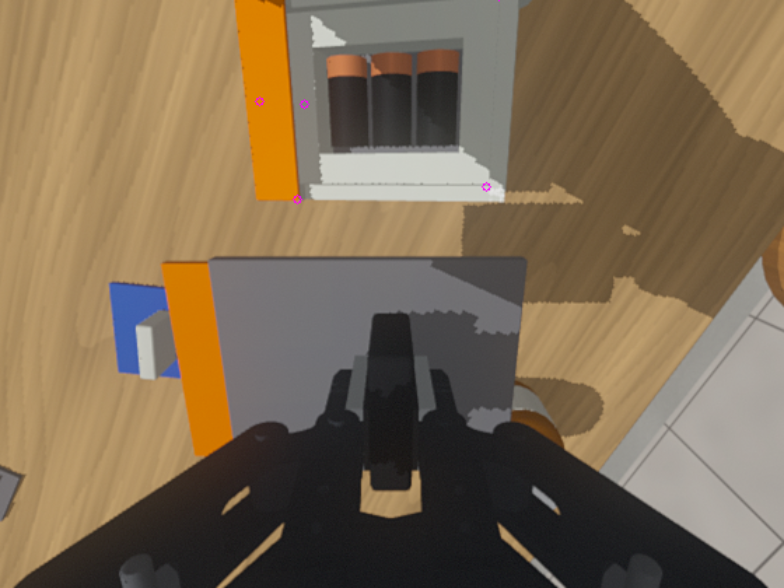

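```bash
cat > plan.py <<'E'
from fitbay import *
from scipy.spatial.transform import Rotation as Ro
O=np.array([555,145.1,47.2]);YAW=np.radians(24.7);YOFF=0.
def target(L,th,H=12.5,D=85):
    Rb=Rbay(YAW);Rc=Rbay(YAW,np.radians(12+th))
    pos=O+Rb@np.array(L,float)+Rc@[D,YOFF,H]
    return pos,np.c_[Rc[:,1],Rc[:,0],-Rc[:,2]]
def rows(wps):
    s=readout.read_state();T=np.array(s['tcp_rot']);p0=np.array(s['tcp_pos'])
    for L,th in wps:
        p,R=target(L,th)
        print(L,th,(T.T@(p-p0)/1000).round(4).tolist(),np.degrees(Ro.from_matrix(T.T@R).as_rotvec()).round(1).tolist(),'tcp',p.round(1))
def where(H=12.5,D=85):
    s=readout.read_state();T=np.array(s['tcp_rot']);p0=np.array(s['tcp_pos'])
    Rc=np.c_[T[:,1],T[:,0],-T[:,2]];Rb=Rbay(YAW)
    L=Rb.T@(p0-Rc@[D,YOFF,H]-O);M=Rb.T@Rc
    print('L',L.round(1),'th',np.degrees(np.arctan2(M[2,0],M[0,0])).round(2),'roll',np.degrees(M[2,1]).round(2),'yaw',np.degrees(M[1,0]).round(2))
E
python3 - <<'E'
from plan import *
p=shot('wrist');s=readout.read_state();T=np.array(s['tcp_rot']);Rc=np.c_[T[:,1],T[:,0],-T[:,2]]
for c,ob in(([-85,43,4],(116.4,187.1)),([50,45,6],(375,184.3)),([-67,45,6],(150.7,184.3))):
    print(c,proj(p,np.array(s['tcp_pos'])+Rc@(np.array(c)-[0,0,12.5])).round(1),ob)
where()
rows([((25,0,60),14),((16,0,5),14),((-16,0,4),14)])
E
```

```text
[-85, 43, 4] [113.2 184.6] (116.4, 187.1)
[50, 45, 6] [377.8 181.5] (375, 184.3)
[-67, 45, 6] [146.1 181.7] (150.7, 184.3)
L [   7.4 -110.8  162.2] th -12.0 roll -0.02 yaw -0.07
(25, 0, 60) 14 [0.111, 0.0242, 0.0603] [-26.0, 0.0, -0.1] tcp [630.3 179.7 159.6]
(16, 0, 5) 14 [0.111, 0.0269, 0.116] [-26.0, 0.0, -0.1] tcp [632.7 180.8 103.9]
(-16, 0, 4) 14 [0.1109, -0.0042, 0.1236] [-26.0, 0.0, -0.1] tcp [604.5 167.8  96.3]
```

```bash
python3 -m jog '[[0.03,0.008,0.0,-7,0,0],[0.07,0.016,0.02,-16,0,0],[0.1,0.022,0.045,-24,0,0],[0.111,0.024,0.06,-26,0,0],[0.111,0.024,0.06,-26,0,0],[0.111,0.0255,0.085,-26,0,0],[0.111,0.0265,0.105,-26,0,0],[0.111,0.027,0.116,-26,0,0],[0.111,0.027,0.116,-26,0,0],[0.111,0.027,0.116,-26,0,0],[0.111,0.027,0.116,-26,0,0]]'
python3 - <<'E'
from plan import *
where();rows([((-16,0,4),14),((-16,0,3),14)])
b=shot('side');a=shot('top')
c1=cv2.resize(a['image'][110:220,140:240],(400,440),interpolation=cv2.INTER_CUBIC)
c2=cv2.resize(b['image'][210:320,115:215],(400,440),interpolation=cv2.INTER_CUBIC)
cv2.imwrite('pics/z2.png',np.hstack([c1,c2])[:,:,::-1])
E
```

```text
time_s: 7.4
tcp_pos: [633.4, 182.1, 105.0]
tcp_rot: [[-0.418, 0.816, 0.4], [0.908, 0.376, 0.183], [-0.001, 0.44, -0.898]]
contact_force: [-0.4, 0.1, -0.2]
gripper_width: 13.3
grip_force: 58.9
L [17.4  0.8  5.6] th 14.1 roll -0.03 yaw 0.03
(-16, 0, 4) 14 [-0.0009, -0.0328, -0.0064] [0.1, 0.0, 0.0] tcp [604.5 167.8  96.3]
(-16, 0, 3) 14 [-0.0009, -0.033, -0.0054] [0.1, 0.0, 0.0] tcp [604.6 167.9  95.3]
```

View pics/z2.png

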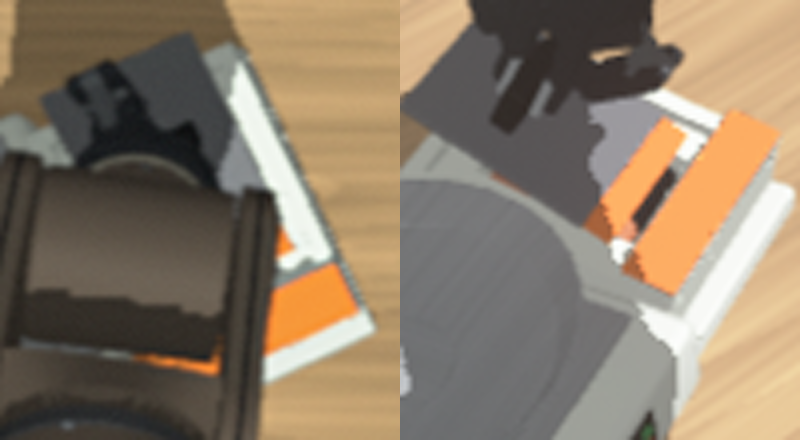

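The side view shows the lip inside the bay, parallel to and just short of the orange ledge, in free air. Next I slide it under the ledge.

```bash
python3 -m jog '[[-0.001,-0.006,-0.001,0,0,0],[-0.001,-0.012,-0.002,0,0,0],[-0.001,-0.018,-0.003,0,0,0],[-0.001,-0.024,-0.004,0,0,0],[-0.001,-0.029,-0.0055,0,0,0],[-0.001,-0.033,-0.006,0,0,0],[-0.001,-0.033,-0.006,0,0,0],[-0.001,-0.033,-0.006,0,0,0]]'
python3 - <<'E'
from plan import *
where()
rows([((-16,0,1),14),((-16,0,0),11),((-16,0,0),8),((-16,0,0),5),((-16,0,0),3),((-16,0,0),1.5),((-16,0,0),0)])
b=shot('side')
cv2.imwrite('pics/z3.png',cv2.resize(b['image'][200:320,105:225],(600,600),interpolation=cv2.INTER_CUBIC)[:,:,::-1])
E
```

```text
time_s: 8.5
tcp_pos: [603.9, 167.7, 94.8]
tcp_rot: [[-0.418, 0.816, 0.398], [0.908, 0.376, 0.183], [-0.0, 0.439, -0.899]]
contact_force: [-0.6, -0.4, -1.4]
gripper_width: 13.6
grip_force: 58.9
L [-16.8   0.1   2.7] th 14.01 roll 0.0 yaw 0.01
(-16, 0, 1) 14 [-0.0001, 0.0004, 0.0019] [0.0, -0.0, 0.0] tcp [605.  168.1  93.3]
(-16, 0, 0) 11 [-0.0001, 0.0007, 0.0073] [3.0, -0.0, 0.0] tcp [607.4 169.2  88.6]
(-16, 0, 0) 8 [-0.0001, 0.001, 0.0118] [6.0, -0.0, 0.0] tcp [609.5 170.2  84.7]
(-16, 0, 0) 5 [-0.0001, 0.0011, 0.0163] [9.0, -0.0, 0.0] tcp [611.3 171.   80.7]
(-16, 0, 0) 3 [-0.0001, 0.001, 0.0193] [11.0, -0.0, 0.0] tcp [612.4 171.5  77.9]
(-16, 0, 0) 1.5 [-0.0001, 0.0009, 0.0215] [12.5, -0.0, 0.0] tcp [613.2 171.9  75.9]
(-16, 0, 0) 0 [-0.0001, 0.0007, 0.0238] [14.0, -0.0, 0.0] tcp [614.  172.2  73.8]
```

View pics/z3.png

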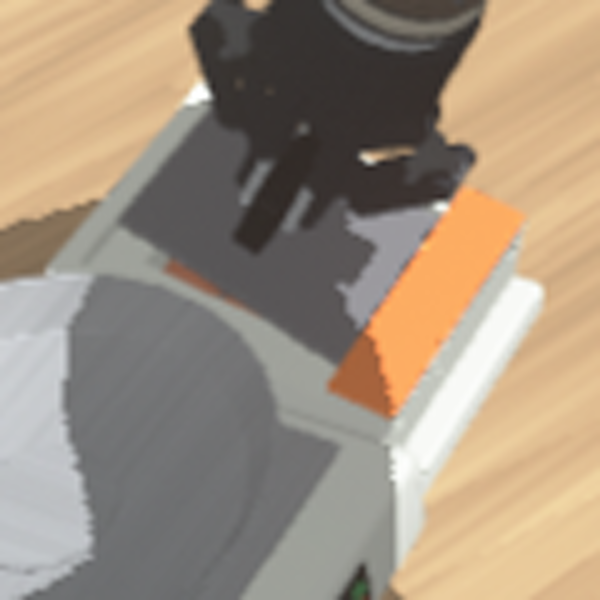

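The orange lip is now hidden fully under the ledge and the force is near zero, so I swing the top edge down slowly.

```bash
python3 -m jog '[[0,0.0004,0.002,0,0,0],[0,0.0005,0.0038,1,0,0],[0,0.0006,0.0055,2,0,0],[0,0.0007,0.0073,3,0,0],[0,0.0008,0.0088,4,0,0],[0,0.0009,0.0103,5,0,0],[0,0.001,0.0118,6,0,0],[0,0.001,0.0133,7,0,0],[0,0.001,0.0148,8,0,0],[0,0.001,0.0163,9,0,0],[0,0.001,0.0163,9,0,0],[0,0.001,0.0163,9,0,0]]'
python3 - <<'E'
from plan import *
where();print(readout.read_state()['wrist_torque'])
rows([((-16,0,0),3),((-16,0,0),1.5),((-16,0,0),0),((-16,0,-1),0)])
E
```

```text
time_s: 10.05
tcp_pos: [610.8, 170.9, 82.0]
tcp_rot: [[-0.419, 0.869, 0.263], [0.908, 0.401, 0.122], [0.0, 0.289, -0.957]]
contact_force: [-6.7, -2.1, 9.9]
gripper_width: 13.1
grip_force: 60.7
L [-16.3  -0.    1.6] th 4.82 roll 0.05 yaw 0.09
[-0.64744322  1.65698509  0.00609627]
(-16, 0, 0) 3 [-0.0001, 0.0005, 0.0044] [1.8, -0.1, 0.1] tcp [612.4 171.5  77.9]
(-16, 0, 0) 1.5 [-0.0001, 0.0008, 0.0066] [3.3, -0.1, 0.1] tcp [613.2 171.9  75.9]
(-16, 0, 0) 0 [-0.0001, 0.0009, 0.0088] [4.8, -0.1, 0.1] tcp [614.  172.2  73.8]
(-16, 0, -1) 0 [-0.0001, 0.0008, 0.0098] [4.8, -0.1, 0.1] tcp [614.1 172.3  72.8]
```

```bash
python3 -m jog '[[0,0,0.0003,0.8,0,0],[0,0,0.0015,1.6,0,0],[0,0,0.0028,2.4,0,0],[0,0,0.004,3.2,0,0],[0,0,0.005,4,0,0],[0,-0.0002,0.006,4.6,0,0],[0,-0.0003,0.0065,5,0,0],[0,-0.0003,0.0065,5,0,0],[0,-0.0003,0.0065,5,0,0]]'
python3 - <<'E'
from plan import *
where();print(readout.read_state()['wrist_torque'])
b=shot('side')
cv2.imwrite('pics/z4.png',cv2.resize(b['image'][200:320,105:225],(600,600),interpolation=cv2.INTER_CUBIC)[:,:,::-1])
E
```

```text
time_s: 11.18
tcp_pos: [612.7, 171.7, 76.3]
tcp_rot: [[-0.419, 0.888, 0.188], [0.908, 0.41, 0.087], [0.0, 0.207, -0.978]]
contact_force: [-9.0, -2.6, 10.3]
gripper_width: 13.3
grip_force: 60.8
L [-16.8  -0.    2.8] th -0.05 roll 0.02 yaw 0.05
[-0.15655213  0.96484348  0.06785136]
```

View pics/z4.png

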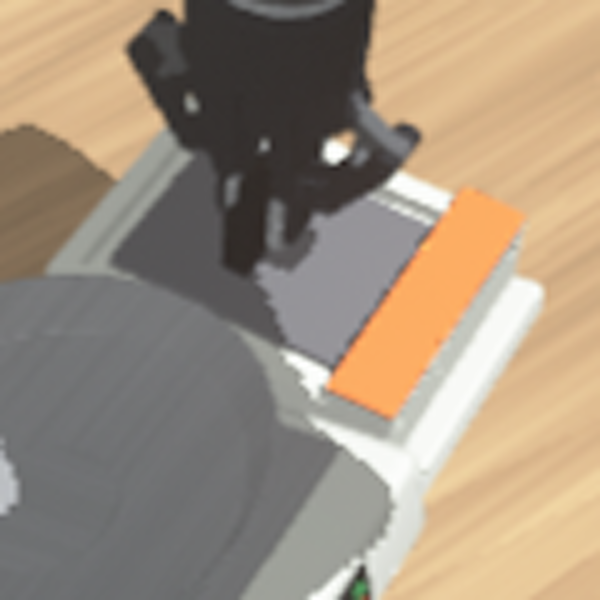

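```bash
python3 -m jog '[[0,0,0,0.5,0,0],[0,0,0,1,0,0],[0,0,0,1.5,0,0],[0,0,0,1.5,0,0],[0,0,0,1.5,0,0]]'
python3 - <<'E'
from plan import *
where();print(readout.read_state()['wrist_torque'])
E
```

```text
time_s: 11.85
tcp_pos: [612.7, 171.7, 77.2]
tcp_rot: [[-0.419, 0.893, 0.165], [0.908, 0.412, 0.076], [0.0, 0.181, -0.983]]
contact_force: [-12.6, -4.0, 15.8]
gripper_width: 12.9
grip_force: 61.5
L [-16.9  -0.    6. ] th -1.55 roll 0.02 yaw 0.06
[-0.12612277  1.09801289  0.07998505]
```

```bash
python3 -m jog '[[0,0,0,-0.5,0,0],[0,0,-0.0005,-1,0,0],[0,0,-0.001,-1.5,0,0],[0,0,-0.001,-1.5,0,0],[0,0,-0.001,-1.5,0,0]]'
python3 - <<'E'
from plan import *
where();print(readout.read_state()['wrist_torque'])
w=shot('wrist');b=shot('side');R=Rbay(YAW)
for p in (w,b):
  p['im']=p['image'][:,:,::-1].copy()
  print([proj(p,O+R@q).round(1).tolist() for q in([119,45,6],[119,-45,6],[0,-45,6],[125,53,10],[125,-53,10],[0,-62,22],[0,62,22])])
c=cv2.resize(b['im'][210:310,110:210],(400,400),interpolation=cv2.INTER_CUBIC)
cv2.imwrite('pics/wraw.png',w['im'])
d=cv2.resize(w['im'][0:300,120:420],(400,400),interpolation=cv2.INTER_CUBIC)
cv2.imwrite('pics/z5.png',np.hstack([d,c]))
E
```

```text
time_s: 12.48
tcp_pos: [612.8, 171.7, 76.3]
tcp_rot: [[-0.418, 0.888, 0.189], [0.908, 0.409, 0.087], [-0.0, 0.208, -0.978]]
contact_force: [-4.5, -2.1, 6.7]
gripper_width: 13.0
grip_force: 60.2
L [-16.7  -0.1   2.7] th 0.02 roll 0.0 yaw 0.03
[-0.06609119  0.69264433  0.0918862 ]
[[377.5, 180.6], [362.1, 325.4], [166.5, 325.4], [393.9, 166.6], [372.6, 340.8], [160.2, 368.8], [125.4, 151.5]]
[[125.8, 252.3], [148.0, 225.4], [193.8, 247.3], [121.3, 252.6], [147.7, 221.0], [198.1, 237.9], [170.4, 277.2]]
```

View pics/z5.png

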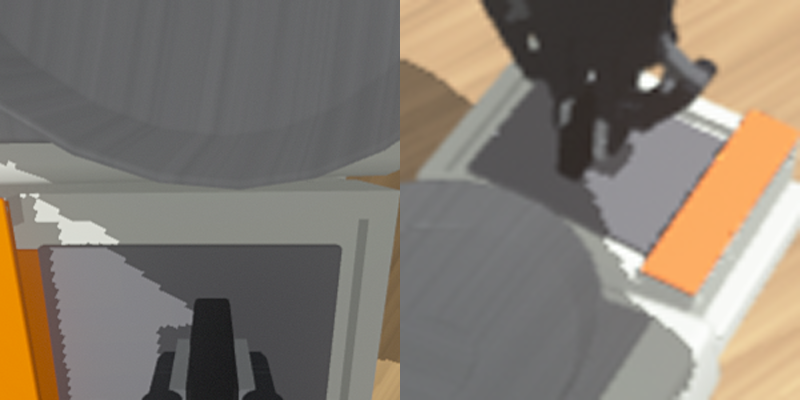

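The cover lies inside the rim with an even gap at the top edge and is gripped square to the face. The load moved between lip and top edge as I rocked it, so both are seated. I ease off the load and release.

```bash
python3 -m jog '[[0,0,-0.0004,0.2,0,0],[0,0,-0.0006,0.2,0,0],[0,0,-0.0006,0.2,0,0]]' && python3 -m jog '[[0,0,0,0,0,0],[0,0,0,0,0,0],[0,0,0,0,0,0],[0,0,0,0,0,0],[0,0,0,0,0,0]]' 120
python3 -c "
from plan import *
where()"
```

```text
time_s: 12.95
tcp_pos: [612.7, 171.7, 76.3]
tcp_rot: [[-0.418, 0.889, 0.187], [0.908, 0.409, 0.086], [-0.0, 0.205, -0.979]]
contact_force: [-3.6, -0.9, 4.5]
gripper_width: 13.3
grip_force: 59.9
time_s: 13.58
tcp_pos: [612.3, 171.6, 75.7]
tcp_rot: [[-0.418, 0.889, 0.186], [0.908, 0.409, 0.086], [-0.0, 0.204, -0.979]]
contact_force: [1.0, -0.6, -0.0]
gripper_width: 45.5
grip_force: 0.0
L [-17.4   0.1   2.6] th -0.2 roll 0.0 yaw 0.02
```

Released cleanly. I retreat along the tool axis, then move aside to check.

```bash
python3 -m jog '[[0,0,-0.02,0,0,0],[0,0,-0.05,0,0,0],[0,0,-0.1,0,0,0],[0,0,-0.15,0,0,0],[-0.05,0,-0.18,0,0,0],[-0.1,0,-0.2,0,0,0],[-0.16,0,-0.2,0,0,0],[-0.22,0,-0.2,0,0,0],[-0.25,0,-0.2,0,0,0],[-0.25,0,-0.2,0,0,0],[-0.25,0,-0.2,0,0,0],[-0.25,0,-0.2,0,0,0]]'
python3 - <<'E'
from plan import *
a=shot('top');b=shot('side');R=Rbay(YAW);out=[]
for p,(y0,x0) in((a,(115,140)),(b,(210,115))):
  c=cv2.resize(p['image'][y0:y0+100,x0:x0+100,::-1],(400,400),interpolation=cv2.INTER_CUBIC)
  for q in([119,45,6],[119,-45,6],[3,-45,6],[3,45,6],[69,25,44],[69,-25,44]):
    u=(proj(p,O+R@np.array(q)+R@[0,0,1.5])-[x0,y0]+.5)*4;cv2.circle(c,tuple(int(t) for t in u),4,(255,0,255),1)
  out.append(c)
cv2.imwrite('pics/z6.png',np.hstack(out))
E
```

```text
time_s: 15.08
tcp_pos: [679.3, -71.2, 272.2]
tcp_rot: [[-0.42, 0.888, 0.186], [0.908, 0.411, 0.086], [-0.0, 0.205, -0.979]]
contact_force: [0.1, -0.3, -0.2]
gripper_width: 45.3
grip_force: 0.0
```

View pics/z6.png

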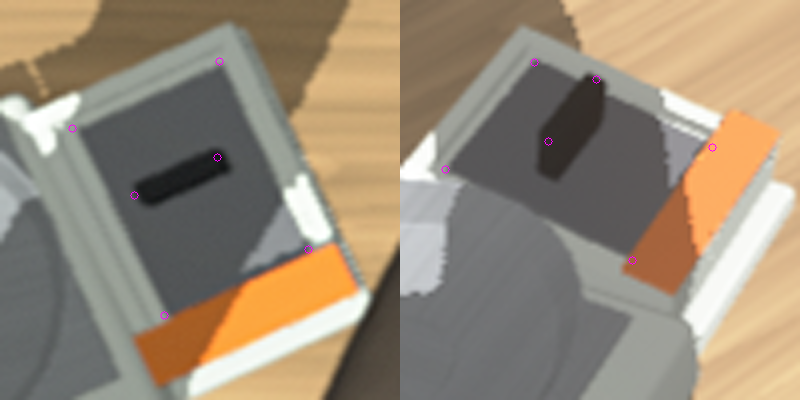

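The last pictures show the cover flat inside the rim with gaps all round. The lip is hidden under the ledge, the rib is where predicted, and the arm is clear, so I hand in.

```bash
python3 -c "
from station import ticket
print(ticket.close_job())"
```

```text
the job is handed in; nothing more can be done
None
```

I closed the battery bay with the grey cover: the lip is under the ledge and the last camera pictures show it flat inside the rim, released, with the blue spare untouched; the job was handed in at about 15 s, but the hand-in returned no verdict.

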